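# Paddle board back into the closed-up board rack

### The job

The paddle board that leans against the tea caddy belongs in the sprung board rack, in its place by size: between the two small boards and the large one, which the spring has closed together. Ease the large board back against the spring with the paddle itself, gently, and slide the paddle down until its foot stands on the rack's bed, about midway along the rack's width, handle up and flat between its neighbours. Leave the other boards standing flat in the rack in their order, and do not disturb the things on the worktop.

Things in the scene. Friction and masses are not known exactly. Their poses are not given: they have to be found in the camera images.
- paddle: Dark wooden paddle board, 200 g, 14 mm thick: body 128 mm wide, 94 mm high with rounded foot (radius 7); above it a handle 36 mm wide, from 103 to 175 mm above the foot. Origin: middle of the foot's lowest edge; x width, y thickness, z up the handle; both faces alike. Starts standing on the worktop, leaning 20 degrees on the tea caddy's lid edge, handle clear above it.
- rack: Sprung board rack, fixed: 184 mm wide (x), about 190 long (y). Origin on the worktop under its middle, z vertical. Its rubber-lined bed slopes 12 degrees down towards -y to a fixed cheek, 76 mm high; at +y stands the sprung end plate. Brass side rails, 8 mm high, 172 mm apart. Two small boards lean on the cheek, then the large board, then the plate, all touching.
- bed: Frame of the rack's sloping bed: origin on its surface, 36 mm over the rack's origin; x as the rack's x, y up the slope away from the cheek (whose inner face is at y = -40 mm), z square to the bed, leaning 12 degrees from vertical towards the cheek. The boards stand on this grippy rubber surface, parallel to its xz plane, leaning on the cheek.
- end_plate (a joint): Sprung end plate, 128 mm wide, 106 high, 10 thick, sliding along the bed's y. Near 0 at the start with its face at y = 0 of the bed frame; positive (m) as it is pushed back to +y, at most 36 mm. Springs press it against the boards with 2.8 N at 0 and 0.055 N more per mm.
- small_a: Small dark wooden board against the cheek, 130 mm wide, 12 mm thick, 84 mm high, loose. Origin: middle of its underside; y through its thickness, z up.
- small_b: Second small board, next to small_a: 122 mm wide, 12 mm thick, 82 mm high, loose. Origin and axes as small_a.
- large: Large board between small_b and the end plate: 160 mm wide, 16 mm thick, 110 mm high, so that it stands about 27 mm higher than the small ones; loose, about 240 g. Origin and axes as small_a. At the start it touches small_b, with no gap. Pushed near its top it tips back with the plate while its foot stays behind, so the gap narrows downwards and can bind; pushed lower down, its foot slides along.
- tea_caddy: Brass tea caddy, 116 x 154 x 89 mm, fixed, the paddle's prop. Origin: middle of its underside.
- tumbler_0: Bystander: brass tumbler, 73 mm across, 82 mm high, loose. Origin: middle of its underside.
- salt_cellar: Bystander: small white bowl, 68 mm across, 34 mm high, loose. Origin: middle of its underside.
- pepper_mill: Bystander: dark wooden pepper mill, 55 mm across, 153 mm high, loose. Origin: middle of its underside.

How it is judged:
By the outcome, as a careful person would: the job done as asked, in the order asked, and still so for the second after the job is handed in, with the robot touching nothing.
It also fails if it takes over 45 s, if anything falls off the work surface, if the arm or the gripper's body presses on something with over 40 N, if the wrist force passes 120 N, or if a joint passes its speed limit or range.

### The arm

A 7-joint arm with a two-finger parallel gripper is mounted at the origin on a cart in front of the work surface, level with it; the furniture and walls round the work are solid. World frame = base frame: x ahead of the robot, y to its left, z up, the work surface at z = 0. Lengths are in m, angles in rad, forces in N, time in s.
With the tool pointing down it reaches from about 0.4 to 0.85 m from the base axis. Payload 10.4 kg.
Tool frame: the origin (TCP) lies on the centre line of the jaws, within the pads' length; the fingertips stand 11 mm ahead of it and the grasp point (between the pads) lies 8 mm behind it (tip_reach is the distance from the TCP to the fingertips, in m); z points along the fingers, y is the line along which they close (so a half turn about z gives the same grasp; the last joint's range is limited). The gripper opens to 85 mm and grips with 20 to 120 N. Pads are 22 mm wide; open, the fingers measure 114 mm over their backs; the gripper's body (76 mm by 85 mm) begins 54 mm behind the grasp point. The pads swing forward as they close: fully open they stand 13 mm farther back than shut.
Start: joints at [1.185, 0.332, -0.065, 1.46, 0.022, 1.35, -0.088], TCP at [0.222, -0.584, 0.242] pointing down, gripper open.
Joint ranges: [-2.6, 2.6], [-0.5, 2.12], [-1.47, 1.34], [0.16, 2.42], [-1.27, 4.41], [0.06, 2.06], [-2.6, 2.6]. Speed limits (rad/s): [2.22, 2.22, 2.79, 2.79, 3.14, 3.14, 3.14].

### API

Orientations are given as a unit quaternion [x, y, z, w].
In Python, from workcell import get_obs, camera, hand_in, tip_reach gives the robot as it stands. The module is installed in compiled form; this text tells all that it offers.
- The arm moves only by the tool move_arm, never from a script. Its argument "plan" is a list of rows, each an object with "delta_pos": the shift along the tool's x, y, z in normalised numbers (1 is 0.6 m), a list of three; "turn": the turn, a rotation vector about the tool's x, y, z in a scale on which 1.0 is pi/2 rad, a list of three; "fingers": the closure, from 0 (fully open) to 1 (shut). A call has 1 to 12 rows; each row is the pose to reach, as a shift and turn from the pose commanded when the call began, along the tool's axes at that moment; what a row does not reach only later rows make up. A row lasts 1/8 s, in which the tool goes at most 62.5 mm and 10.7 degrees, less where a joint would pass 70% of its speed; a pose out of reach is approached as far as the arm can. A call with a gripper value outside its range is refused whole. The fingers move at their own pace and stop on an object; "force" is the grip in N (left out, the last holds). Time passes only in rows, so rows that repeat a pose let the fingers close. It gives the time, the measured TCP pose, the force, the opening and the grip force at its end, in the units of the state.
- get_obs(): the state, without advancing time (a new reading comes with each control period).
- camera(name): name is "side" or "top" or "wrist"; returns a dict with "color" (420x560x3 uint8, red, green, blue), "range_z" (420x560 float32, m along the optical axis (not along the pixel's ray), 0 where there is no reading), "fx", "fy", "cx", "cy" (pixels), "R" (3x3) and "t" (3): a world point X has camera coordinates R X + t; the wrist camera has in their place "tool_from_camera" (4x4, takes a point from camera to tool coordinates, whose origin is the TCP and whose axes are the flange's). Camera axes: x right, y down, z forward; pixel columns grow to the right and rows downward; lengths in m; the calibration is good to about 2 mm. The wrist camera is an equidistant fisheye: a pixel r from the principal point sees the ray r / f radians off the axis. A picture is of the moment at which its call begins: read the wrist's pose just before it.
- hand_in(): hands the job in; it is judged then, once.
The state is a dict: "clock": time; "joint_pos": joint angles; "joint_velocities": joint speeds; "tau": joint torques, N m; "position": TCP position; "ee_rot": TCP orientation; "ft_force": force on the tool from outside, world axes, zero at the start; "torque": the same for the moment, N m; "grip_width": opening from 0.0 (shut) to 1.0 (fully open); "grasp_force": force on a finger pad.
Only numpy, scipy, OpenCV 4.12 (cv2) and the standard library are available. Lean on these libraries where they do the work, as an engineer would, in place of code of your own. Each camera call takes 0.05 s, during which the arm holds its last target. There are 200 camera calls.

## Working session

There is one attempt and no reset: what is moved stays moved. The work goes in short steps, Python scripts to look and compute and a tool call to move; the robot and the scene stay as the last step left them, time stands still between calls to the robot, and variables do not carry over. Pictures are saved under pics/ and viewed, at most 10 in all, crops included, and the job is handed in when it is done.

Besides the shell and the picture viewer there is one more tool, called after ">>>" as name(argument=value, ...) on one line, values as JSON. move_arm: Moves the arm, as the interface text tells. Its arguments: {"type":"object","properties":{"plan":{"type":"array","items":{"type":"object","properties":{"delta_pos":{"type":"array","items":{"type":"number"}},"turn":{"type":"array","items":{"type":"number"}},"fingers":{"type":"number"}}}},"force":{"type":"number"}},"required":["plan"]}

```bash
mkdir -p pics; cat > h.py <<'E'
import numpy as np, cv2, pickle
from workcell import get_obs, camera, hand_in, tip_reach
def cloud(c):
    z=c["range_z"]; v,u=np.indices(z.shape)
    P=np.stack([(u-c["cx"])/c["fx"]*z,(v-c["cy"])/c["fy"]*z,z],-1)
    return (P-c["t"])@c["R"]
E
python3 - <<'E'
from h import *
o=get_obs(); print(o, tip_reach)
d={n:camera(n) for n in("side","top")}
pickle.dump(d,open("c0.pkl","wb"))
for n in d:
    cv2.imwrite(f"pics/{n}0.png",d[n]["color"][...,::-1])
    print(n,d[n]["fx"],d[n]["cx"],-d[n]["R"].T@d[n]["t"],d[n]["R"])
E
```

```text
{'clock': 0.0, 'joint_pos': array([ 1.18539495,  0.33285367, -0.06471199,  1.46095662,  0.02157855,
        1.34990027, -0.08851859]), 'joint_velocities': array([-1.99074929e-03, -8.02027904e-05, -4.41976662e-04,  2.82888584e-04,
       -8.49920739e-05, -2.46125419e-03, -1.32150048e-03]), 'tau': array([-4.03998893e-04, -6.25440574e+01,  4.94996295e-02, -3.91604590e+01,
        1.63286930e-02,  9.83635458e-03, -2.55812199e-05]), 'position': array([ 0.22168697, -0.58396952,  0.24152001]), 'ee_rot': array([ 9.83590871e-01,  1.80412004e-01, -1.49211607e-04, -6.95871544e-04]), 'ft_force': array([0.38186885, 0.59614409, 0.29239205]), 'torque': array([ 0.00138691,  0.02910635, -0.02136628]), 'grasp_force': 0.0, 'grip_width': 0.9992138223244578} 0.011
side 431.30116698567133 283.3030538789746 [0.09286283 0.02484845 0.98200477] [[-0.02914892 -0.99957216  0.00241564]
 [-0.88677726  0.02474428 -0.4615342 ]
 [ 0.46127697 -0.01559536 -0.88711913]]
top 382.13076637195985 283.8544043938054 [0.3954879  0.00675618 0.89386955] [[-0.02547961 -0.99964612 -0.00764322]
 [-0.98536738  0.02640313 -0.16838645]
 [ 0.16852867  0.00324096 -0.98569142]]
```

View pics/side0.png

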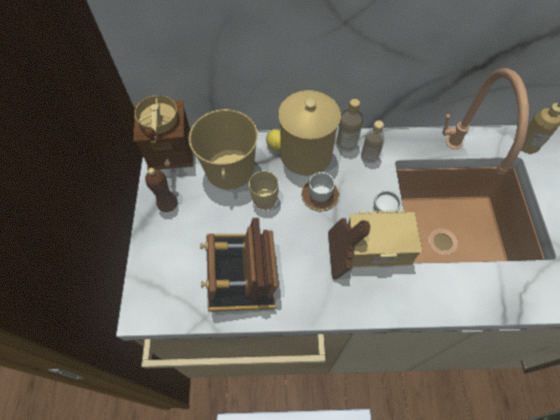

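View pics/top0.png

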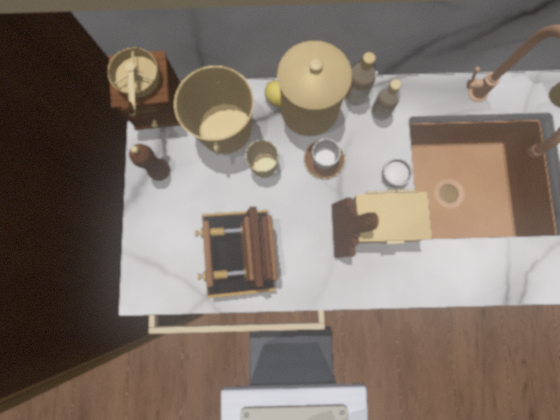

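The side view shows the rack at (240,270), with the sprung plate on the left and the cheek on the right, and the paddle at (345,245) leaning on the caddy at (385,238). In the top view the rack is at (238,252) and the paddle's body at (345,228), with its handle over the caddy at (368,222).

```bash
python3 - <<'E'
from h import *
d=pickle.load(open("c0.pkl","rb"))
ims=[]
for n,(u0,u1,v0,v1) in (("top",(190,440,180,310)),("side",(190,440,205,325))):
    c=d[n]; P=cloud(c)
    im=cv2.resize(c["color"][v0:v1,u0:u1,::-1],None,fx=3,fy=3,interpolation=cv2.INTER_CUBIC)[:300 if 0 else None]
    ims.append(cv2.resize(im,(625,300)))
    print(n)
    rows={"top":(230,240,250,260,270),"side":(250,265,280)}[n]
    for v in rows:
        print(v,' '.join("%d:%d,%d,%d"%(u,*(P[v,u]*1000).round()) for u in range(196,290,3)))
    rows={"top":(205,215,220,225,235,245,252),"side":(225,235,245,260,270)}[n]
    for v in rows:
        print(v,' '.join("%d:%d,%d,%d"%(u,*(P[v,u]*1000).round()) for u in range(326,384,3)))
cv2.imwrite("pics/crop0.png",np.vstack(ims))
E
```

```text
top
230 196:493,194,102 199:505,211,0 202:491,179,111 205:491,173,113 208:491,167,110 211:492,163,98 214:492,157,97 217:493,151,94 220:492,145,94 223:492,139,93 226:493,133,89 229:493,127,88 232:493,121,85 235:493,115,84 238:493,108,83 241:492,102,86 244:487,91,125 247:485,83,141 250:485,78,138 253:485,71,144 256:485,65,142 259:488,62,111 262:488,56,109 265:488,49,110 268:489,43,102 271:489,37,102 274:500,34,1 277:500,27,-1 280:500,20,0 283:500,13,0 286:500,6,-2 289:499,-1,1
240 196:482,218,0 199:481,210,2 202:481,203,0 205:470,172,115 208:470,167,111 211:476,172,52 214:476,166,47 217:476,159,51 220:476,153,48 223:476,147,45 226:476,140,44 229:476,134,43 232:475,127,43 235:475,121,41 238:475,114,39 241:474,106,52 244:468,92,113 247:466,84,140 250:465,78,140 253:465,72,142 256:465,66,141 259:465,60,136 262:467,56,111 265:467,50,112 268:467,44,107 271:468,38,104 274:477,35,2 277:477,28,-2 280:477,21,-2 283:476,14,1 286:476,7,-1 289:476,-1,-2
250 196:458,218,-2 199:458,210,3 202:458,203,1 205:450,172,115 208:450,166,114 211:454,172,51 214:454,166,49 217:454,159,50 220:454,153,47 223:454
[... 5897 characters left out ...]
374:480,-193,89 377:481,-201,87 380:479,-207,91 383:479,-214,90
260 326:482,-93,-1 329:482,-101,-2 332:474,-105,18 335:469,-111,31 338:462,-115,48 341:458,-121,58 344:453,-125,70 347:449,-131,80 350:449,-138,79 353:463,-151,44 356:462,-157,46 359:463,-165,42 362:464,-173,39 365:464,-180,39 368:464,-187,39 371:464,-194,39 374:463,-200,41 377:464,-208,37 380:464,-216,37 383:464,-223,37
270 326:455,-91,2 329:456,-98,1 332:451,-104,13 335:446,-109,26 338:93,25,982 341:435,-119,55 344:431,-124,65 347:432,-131,63 350:454,-149,1 353:455,-156,-1 356:455,-164,-1 359:454,-171,0 362:454,-178,-1 365:455,-186,-3 368:454,-193,-1 371:454,-201,-3 374:452,-207,1 377:453,-215,-2 380:453,-222,-1 383:452,-229,0
```

View pics/crop0.png

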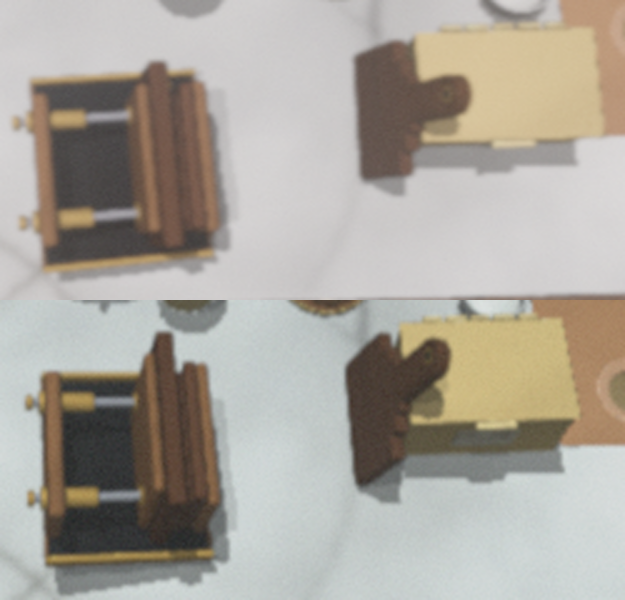

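```bash
python3 - <<'E'
from h import *
from scipy.spatial.transform import Rotation as Ro
d=pickle.load(open("c0.pkl","rb"))
for n in d:
    c=d[n]; P=cloud(c); hsv=cv2.cvtColor(c["color"],cv2.COLOR_RGB2HSV)
    Q=P[(P[...,0]>.4)&(P[...,0]<.57)&(P[...,1]<-.09)&(P[...,1]>-.16)&(P[...,2]>.012)&(P[...,2]<.075)]
    for _ in range(6):
        m=Q.mean(0); nn=np.linalg.svd(Q-m,full_matrices=0)[2][2]; r=(Q-m)@nn; Q=Q[abs(r)<max(.0025,2*r.std()*.8)]
    if nn[1]<0: nn=-nn
    foot=np.array([nn[1],-nn[0],0]); foot/=np.linalg.norm(foot); up=np.cross(foot,nn)
    print(n,"paddle normal",nn,"lean",np.degrees(np.arcsin(nn[2])),"yaw",np.degrees(np.arctan2(foot[1],foot[0])),len(Q),"plane rms",r.std())
    # all points near the face plane
    A=P[(abs((P-m)@nn)<.004)&(P[...,1]<-.08)&(P[...,1]>-.18)&(P[...,0]>.4)&(P[...,0]<.58)]; w=(A-m)@foot; h=A[:,2]/up[2]
    for lo,hi in((.01,.03),(.03,.05),(.05,.07),(.07,.085),(.11,.13),(.13,.15),(.15,.17)):
        k=(h>lo)&(h<hi)
        if k.sum()>5: a,b=w[k].min(),w[k].max(); print(" h %.3f w %.4f %.4f mid %.4f"%(lo,a,b,(a+b)/2))
    print(" hmax",h.max(),"m",m,"foot",foot,"up",up)
    # rack
    B=P[(P[...,0]>.35)&(P[...,0]<.56)&(P[...,1]>.0)&(P[...,1]<.25)]
    L=B[(B[:,2]>.130)]
    pts=[]
    for x in np.arange(.39,.50,.008):
        k=L[abs(L[:,0]-x)<.004]
        if len(k)>3: pts.append((x,k[:,1].min(),k[:,1].max()))
    pts=np.array(pts); print(" large edge fit",np.polyfit(pts[:,0]-.45,pts[:,1],1),np.polyfit(pts[:,0]-.45,pts[:,2],1), "x ext",L[:,0].min(),L[:,0].max(), "z med",np.median(L[:,2]))
    br=(hsv[...,0]>12)&(hsv[...,0]<32)&(hsv[...,1]>90)&(hsv[...,2]>90)&(P[...,0]>.33)&(P[...,0]<.58)&(P[...,1]>0)&(P[...,1]<.2)&(P[...,2]>.02)&(P[...,2]<.075)
    for s in((P[...,0]<.38),(P[...,0]>.51)):
        K=P[br&s]
        if len(K)>10:
            f=np.polyfit(K[:,1]-.1,K[:,0],1); print(" rail",len(K),f,"zmean",K[:,2].mean(),"y",K[:,1].min(),K[:,1].max())
E
```

```text
side paddle normal [-0.00402448  0.93705962  0.34914622] lean 20.435102859330907 yaw 0.2460723702281663 681 plane rms 0.0008513734565790754
 h 0.010 w -0.0606 0.0664 mid 0.0029
 h 0.030 w -0.0609 0.0641 mid 0.0016
 h 0.050 w -0.0611 0.0648 mid 0.0019
 h 0.070 w -0.0613 0.0654 mid 0.0020
 h 0.110 w -0.0159 0.0203 mid 0.0022
 h 0.130 w -0.0156 0.0198 mid 0.0021
 h 0.150 w -0.0150 0.0205 mid 0.0027
 hmax 0.17945604563087553 m [ 0.49172244 -0.1151252   0.04455918] foot [0.99999078 0.00429476 0.        ] up [ 0.0014995  -0.349143    0.93706826]
 large edge fit [0.07108665 0.05868271] [0.07559832 0.08546895] x ext 0.3730172234916488 0.5332195110286763 z med 0.1403455545647077
 rail 236 [-0.07356611  0.35837218] zmean 0.04563682794650516 y 0.035567129578464196 0.17672269513301656
 rail 61 [-0.08035437  0.53535181] zmean 0.04752367473504444 y 0.10421265460051966 0.19121372653172286
top paddle normal [-0.00547275  0.93632664  0.35108755] lean 20.5538491216416 yaw 0.33488524315073326 817 plane rms 0.000726978384995829
 h 0.010 w -0.0629 0.0635 mid 0.0003
 h 0.030 w -0.0619 0.0640 mid 0.0011
 h 0.050 w -0.0627 0.0641 mid 0.0007
 h 0.070 w -0.0618 0.0638 mid 0.0010
 h 0.110 w -0.0167 0.0194 mid 0.0013
 h 0.130 w -0.0165 0.0183 mid 0.0009
 h 0.150 w -0.0169 0.0188 mid 0.0009
 hmax 0.1807194907313361 m [ 0.49539613 -0.11379138  0.0446067 ] foot [0.99998292 0.00584482 0.        ] up [ 0.00205204 -0.35108156  0.93634264]
 large edge fit [0.22290505 0.0571505 ] [0.07618931 0.08605572] x ext 0.375621167089801 0.5337587393563145 z med 0.14357351673033106
 rail 145 [-0.07499847  0.36170615] zmean 0.047145668265122495 y 0.03799491324883729 0.17504028211002112
 rail 20 [-0.07244702  0.53623003] zmean 0.04455535987363947 y 0.0640279161740736 0.16884804320923788
```

```bash
cat >> h.py <<'E'
from scipy.spatial.transform import Rotation as Ro
def frame(x,y,z): return np.stack([x,y,z],1)
# paddle start
nn=np.array([-.0047,.9367,.350]); nn/=np.linalg.norm(nn)
ft=np.array([nn[1],-nn[0],0]); ft/=np.linalg.norm(ft); up=np.cross(ft,nn)
m=np.array([.495,-.1145,.0446])
s=(.007-(m-.007*nn)[2])/up[2]; PO=m-.007*nn+s*up-.007*up
RP=frame(ft,nn,up)
# bed
yaw=np.radians(4.28); Rb=(Ro.from_euler('z',yaw)*Ro.from_euler('x',12,degrees=True)).as_matrix()
BO=np.array([.448,.0972,.036])
G=Ro.from_euler('x',180,degrees=True).as_matrix()  # tool in paddle axes
def tool_of(RO,O,h=.139): return RO@G, O+h*RO[:,2]
def bed(y,z,x=0,lean=0):  # paddle at bed coords (foot middle), extra lean to cheek (deg)
    return tool_of(Rb@Ro.from_euler('x',lean,degrees=True).as_matrix(), BO+Rb@np.array([x,y,z]))
def delta(T,p=None,R=None):
    o=get_obs(); R=Ro.from_quat(o["ee_rot"]).as_matrix() if R is None else R; p=o["position"] if p is None else p
    print("dpos",((T[1]-p)@R).round(4),"turn",Ro.from_matrix(R.T@T[0]).as_rotvec().round(3),"target",T[1].round(4))
E
python3 - <<'E'
from h import *
print(PO)
T=tool_of(RP,PO); 
delta(tool_of(RP,PO,.239)); delta(tool_of(RP,PO,.219)); delta(T)
E
```

```text
[ 4.94954709e-01 -1.05473566e-01  4.42784610e-04]
dpos [ 0.396  -0.272   0.0176] turn [0.352 0.064 0.354] target [ 0.4954 -0.1891  0.2243]
dpos [ 0.3985 -0.2786  0.0363] turn [0.352 0.064 0.354] target [ 0.4953 -0.1821  0.2056]
dpos [ 0.4083 -0.3047  0.1113] turn [0.352 0.064 0.354] target [ 0.4952 -0.1541  0.1307]
```

Units first: shifts go in shares of 0.6 m and turns go in shares of pi/2 rad. So 0.396 m / 0.6 = 0.66, -0.272 m / 0.6 = -0.4533, 0.354 rad / 1.5708 = 0.2254.

>>> move_arm(plan=[{"delta_pos": [0.05, -0.0333, -0.05], "turn": [0.0191, 0.0032, 0.0191], "fingers": 0.2}, {"delta_pos": [0.1333, -0.0833, -0.0667], "turn": [0.0509, 0.0095, 0.0509], "fingers": 0.4}, {"delta_pos": [0.2, -0.1333, -0.0667], "turn": [0.0828, 0.0127, 0.0828], "fingers": 0.4}, {"delta_pos": [0.2667, -0.1833, -0.0667], "turn": [0.1082, 0.0191, 0.1082], "fingers": 0.4}, {"delta_pos": [0.3333, -0.2333, -0.0667], "turn": [0.1401, 0.0255, 0.1401], "fingers": 0.4}, {"delta_pos": [0.4167, -0.2833, -0.0667], "turn": [0.1655, 0.0318, 0.1655], "fingers": 0.4}, {"delta_pos": [0.4833, -0.3333, -0.05], "turn": [0.191, 0.035, 0.191], "fingers": 0.4}, {"delta_pos": [0.55, -0.375, -0.0333], "turn": [0.2101, 0.0382, 0.2101], "fingers": 0.4}, {"delta_pos": [0.6, -0.4167, 0], "turn": [0.2241, 0.0407, 0.2254], "fingers": 0.4}, {"delta_pos": [0.6417, -0.4417, 0.0167], "turn": [0.2241, 0.0407, 0.2254], "fingers": 0.4}, {"delta_pos": [0.66, -0.4533, 0.0293], "turn": [0.2241, 0.0407, 0.2254], "fingers": 0.4}, {"delta_pos": [0.66, -0.4533, 0.0293], "turn": [0.2241, 0.0407, 0.2254], "fingers": 0.4}])

```text
clock: 1.6
position: [0.4953, -0.1892, 0.2242]
ee_rot: [0.984, 0.003, -0.001, -0.177]
ft_force: [-0.2, -0.5, -0.2]
grip_width: 0.6
grasp_force: 0.0
```

```bash
python3 - <<'E'
from h import *
delta(tool_of(RP,PO,.239)); delta(tool_of(RP,PO)); o=get_obs(); print(o["ft_force"],o["grip_width"])
c=camera("wrist"); cv2.imwrite("pics/w1.png",c["color"][...,::-1]); print(c["fx"],c["cx"],c["cy"],c["tool_from_camera"])
E
```

```text
dpos [ 0.0001 -0.0001 -0.0001] turn [0.001 0.001 0.001] target [ 0.4954 -0.1891  0.2243]
dpos [ 0.0001 -0.0003  0.0999] turn [0.001 0.001 0.001] target [ 0.4952 -0.1541  0.1307]
[-0.23703505 -0.50920007 -0.16371528] 0.6003455023326751
325.19226210127806 282.6285410773328 202.62499537036413 [[ 3.42641117e-04 -9.59304555e-01 -2.82373254e-01  7.17641327e-02]
 [ 9.99999133e-01 -3.03081638e-05  1.31639798e-03 -6.71887684e-04]
 [-1.27138479e-03 -2.82373460e-01  9.59303712e-01 -1.31761842e-01]
 [ 0.00000000e+00  0.00000000e+00  0.00000000e+00  1.00000000e+00]]
```

View pics/w1.png

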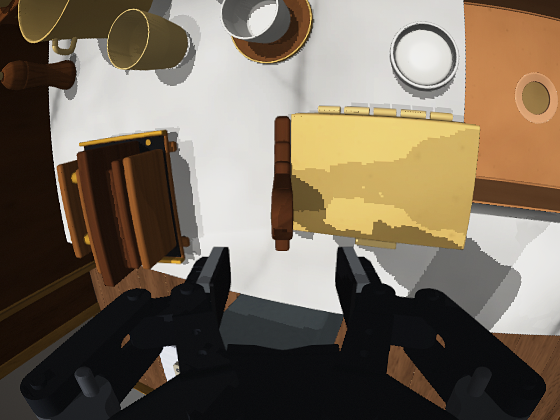

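The wrist view shows the paddle edge-on at column 283, centred between the fingers (inner edges near 229 and 338). The grasp line is right, so I descend.

To row units: 0.1 m / 0.6 = 0.1667, 0.085 m / 0.6 = 0.1417.

>>> move_arm(plan=[{"delta_pos": [0, 0, 0.05], "turn": [0, 0, 0], "fingers": 0.4}, {"delta_pos": [0, 0, 0.1], "turn": [0, 0, 0], "fingers": 0.4}, {"delta_pos": [0, 0, 0.1417], "turn": [0, 0, 0], "fingers": 0.4}, {"delta_pos": [0, 0, 0.1667], "turn": [0, 0, 0], "fingers": 0.5}, {"delta_pos": [0, 0, 0.1667], "turn": [0, 0, 0], "fingers": 0.7}, {"delta_pos": [0, 0, 0.1667], "turn": [0, 0, 0], "fingers": 0.95}, {"delta_pos": [0, 0, 0.1667], "turn": [0, 0, 0], "fingers": 1}, {"delta_pos": [0, 0, 0.1667], "turn": [0, 0, 0], "fingers": 1}, {"delta_pos": [0, 0, 0.1667], "turn": [0, 0, 0], "fingers": 1}], force=60)

```text
clock: 2.78
position: [0.4957, -0.1549, 0.132]
ee_rot: [0.984, 0.003, 0.0, -0.177]
ft_force: [-2.2, 1.5, 6.4]
grip_width: 0.154
grasp_force: 61.0
```

```bash
python3 - <<'E'
from h import *
o=get_obs(); print(o["ft_force"],o["grip_width"],o["grasp_force"],o["position"])
for a in((-.030,.150),(-.030,.092),(-.009,0)):
  delta(bed(*a))
E
```

```text
[-2.22128875  1.49542439  6.38015644] 0.1543497799073387 61.044378876686096 [ 0.49573747 -0.15486734  0.13202892]
dpos [-0.04   -0.2157 -0.1124] turn [-0.146 -0.021 -0.067] target [0.4547 0.008  0.3124]
dpos [-0.0409 -0.2072 -0.055 ] turn [-0.146 -0.021 -0.067] target [0.4538 0.02   0.2557]
dpos [-0.0438 -0.2145  0.039 ] turn [-0.146 -0.021 -0.067] target [0.4508 0.0596 0.1701]
```

To row units: -0.2157 m / 0.6 = -0.3595, -0.1124 m / 0.6 = -0.1873, -0.146 rad / 1.5708 = -0.0929.

>>> move_arm(plan=[{"delta_pos": [0, -0.0083, -0.025], "turn": [0, 0, 0], "fingers": 1}, {"delta_pos": [0, -0.025, -0.075], "turn": [0, 0, 0], "fingers": 1}, {"delta_pos": [0, -0.05, -0.1417], "turn": [-0.0127, 0, -0.0064], "fingers": 1}, {"delta_pos": [-0.0167, -0.0917, -0.1917], "turn": [-0.0318, -0.0045, -0.0127], "fingers": 1}, {"delta_pos": [-0.025, -0.1417, -0.2083], "turn": [-0.0509, -0.0076, -0.0223], "fingers": 1}, {"delta_pos": [-0.0333, -0.2, -0.2083], "turn": [-0.07, -0.0102, -0.0318], "fingers": 1}, {"delta_pos": [-0.0467, -0.2583, -0.2], "turn": [-0.0929, -0.0134, -0.0427], "fingers": 1}, {"delta_pos": [-0.0583, -0.3083, -0.1917], "turn": [-0.0929, -0.0134, -0.0427], "fingers": 1}, {"delta_pos": [-0.065, -0.3417, -0.1883], "turn": [-0.0929, -0.0134, -0.0427], "fingers": 1}, {"delta_pos": [-0.0667, -0.3595, -0.1873], "turn": [-0.0929, -0.0134, -0.0427], "fingers": 1}, {"delta_pos": [-0.0667, -0.3595, -0.1873], "turn": [-0.0929, -0.0134, -0.0427], "fingers": 1}])

```text
clock: 4.15
position: [0.4548, 0.0079, 0.3117]
ee_rot: [0.994, 0.037, -0.004, -0.104]
ft_force: [0.3, -0.8, -1.2]
grip_width: 0.154
grasp_force: 60.4
```

```bash
python3 - <<'E'
from h import *
delta(bed(-.030,.150)); o=get_obs(); print(o["ft_force"],o["grip_width"])
c=camera("wrist"); s=camera("side"); P=cloud(s)
cv2.imwrite("pics/w2.png",np.hstack([c["color"][80:380,60:460,::-1],cv2.resize(s["color"][180:330,170:370,::-1],(400,300))]))
# paddle points in bed frame
B=(P-BO)@Rb; k=(abs(B[...,0])<.09)&(B[...,1]>-.09)&(B[...,1]<.02)&(B[...,2]>.155)&(B[...,2]<.25)
Q=B[k]; print(len(Q)); 
for lo in np.arange(.15,.25,.015):
    q=Q[(Q[:,2]>lo)&(Q[:,2]<lo+.015)]
    if len(q)>5: print(lo.round(3),len(q),"x",q[:,0].min().round(4),q[:,0].max().round(4),"y",np.percentile(q[:,1],[5,50,95]).round(4))
print("zmin",Q[:,2].min())
E
```

```text
dpos [-0.0001 -0.0003 -0.0007] turn [-0.     0.001  0.   ] target [0.4547 0.008  0.3124]
[ 0.34862317 -0.80880758 -1.21558106] 0.1543605092874118
846
0.15 69 x -0.0645 0.0589 y [-0.0314 -0.0238 -0.0233]
0.165 120 x -0.0649 0.0615 y [-0.0322 -0.0239 -0.0233]
0.18 115 x -0.0652 0.0587 y [-0.0312 -0.0239 -0.0233]
0.195 129 x -0.0653 0.0591 y [-0.0321 -0.024  -0.0235]
0.21 124 x -0.0655 0.0492 y [-0.0328 -0.0241 -0.0234]
0.225 181 x -0.0644 0.041 y [-0.0357 -0.0255 -0.0237]
0.24 108 x -0.0424 0.0117 y [-0.0366 -0.0283 -0.024 ]
zmin 0.15515568295107496
```

View pics/w2.png

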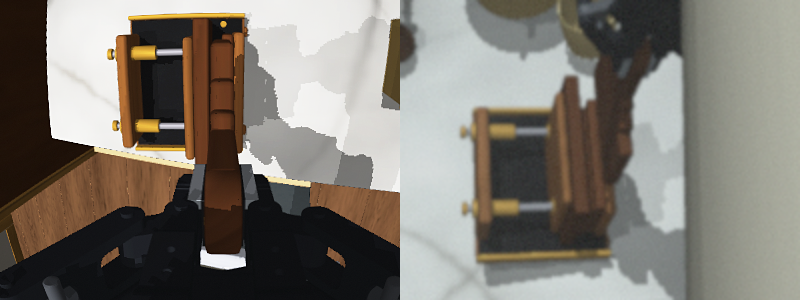

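The wrist crop (left half) shows the paddle edge-on above the rack, at about columns 205–240 of the picture, over the small boards and on the cheek side of the large one. The side crop agrees. The measured face is parallel to the boards at bed y ≈ -0.024, as planned, so I lower beside the large board's top.

To row units: 0.06 m / 0.6 = 0.1, 0.053 m / 0.6 = 0.0883.

>>> move_arm(plan=[{"delta_pos": [0.0033, 0, 0.0333], "turn": [0, 0, 0], "fingers": 1}, {"delta_pos": [0.0033, 0, 0.0667], "turn": [0, 0, 0], "fingers": 1}, {"delta_pos": [0.0033, 0, 0.0883], "turn": [0, 0, 0], "fingers": 1}, {"delta_pos": [0.0033, 0, 0.1], "turn": [0, 0, 0], "fingers": 1}, {"delta_pos": [0.0033, 0, 0.1], "turn": [0, 0, 0], "fingers": 1}])

```text
clock: 4.88
position: [0.4555, 0.0206, 0.2527]
ee_rot: [0.994, 0.037, -0.005, -0.105]
ft_force: [0.4, -0.0, -2.4]
grip_width: 0.159
grasp_force: 60.4
```

To row units: -0.015 m / 0.6 = -0.025, -0.012 m / 0.6 = -0.02.

>>> move_arm(plan=[{"delta_pos": [0, -0.005, 0], "turn": [0, 0, 0], "fingers": 1}, {"delta_pos": [0, -0.01, 0], "turn": [0, 0, 0], "fingers": 1}, {"delta_pos": [0, -0.015, 0], "turn": [0, 0, 0], "fingers": 1}, {"delta_pos": [0, -0.02, 0], "turn": [0, 0, 0], "fingers": 1}, {"delta_pos": [0, -0.025, 0], "turn": [0, 0, 0], "fingers": 1}])

```text
clock: 5.5
position: [0.4549, 0.034, 0.2565]
ee_rot: [0.994, 0.037, -0.004, -0.103]
ft_force: [0.5, -6.1, 1.1]
grip_width: 0.157
grasp_force: 61.1
```

To row units: -0.011 m / 0.6 = -0.0183, -0.009 m / 0.6 = -0.015.

>>> move_arm(plan=[{"delta_pos": [0, -0.005, 0], "turn": [0, 0, 0], "fingers": 1}, {"delta_pos": [0, -0.01, 0], "turn": [0, 0, 0], "fingers": 1}, {"delta_pos": [0, -0.015, 0], "turn": [0, 0, 0], "fingers": 1}, {"delta_pos": [0, -0.0183, 0], "turn": [0, 0, 0], "fingers": 1}, {"delta_pos": [0, -0.0183, 0], "turn": [0, 0, 0], "fingers": 1}])

```text
clock: 6.12
position: [0.4542, 0.0447, 0.2589]
ee_rot: [0.994, 0.037, -0.004, -0.103]
ft_force: [-0.6, -6.4, 2.0]
grip_width: 0.157
grasp_force: 61.4
```

```bash
cat >> h.py <<'E'
def pad():
    o=get_obs(); R=Ro.from_quat(o["ee_rot"]).as_matrix(); F=o["position"]-.139*(R@G)[:,2]
    print("paddle bed pose mm",((F-BO)@Rb*1000).round(1),"rot",Ro.from_matrix(Rb.T@R@G).as_rotvec(degrees=True).round(2),"F bed",(o["ft_force"]@Rb).round(1),"grip",o["grip_width"],"t",o["clock"])
def top(name,s):
    c=camera("side"); P=cloud(c); B=(P-BO)@Rb
    w=camera("wrist")
    cv2.imwrite(name,np.hstack([w["color"][60:360,40:440,::-1],cv2.resize(c["color"][180:330,170:370,::-1],(400,300),interpolation=cv2.INTER_CUBIC)]))
    return B
E
python3 - <<'E'
from h import *
pad(); B=top("pics/w3.png",0)
for x in(-.07,-.035,.035,.065):
    k=(abs(B[...,0]-x)<.004)&(B[...,2]>.04)&(B[...,2]<.13)&(abs(B[...,1])<.06); q=B[k]; q=q[np.argsort(q[:,1])]; print(x,(q[:,1:]*1000).round().astype(int).tolist()[::2])
E
```

```text
paddle bed pose mm [ 2.3 -5.7 90. ] rot [-0.13 -0.04 -0.05] F bed [-1.1 -5.8  3.3] grip 0.15715361089646143 t 6.125
-0.07 [[-51, 69], [-51, 63], [-49, 69], [-49, 50], [-48, 77], [-47, 81], [-46, 51], [-46, 75], [-45, 45], [-45, 58], [-44, 62], [-43, 57], [0, 91], [4, 107], [5, 111], [7, 111], [7, 111], [9, 112], [9, 111], [11, 108], [11, 107], [13, 109], [13, 109], [15, 108], [15, 109], [17, 109], [18, 104], [19, 107]]
-0.035 [[-54, 73], [-51, 76], [-49, 77], [-49, 78], [-47, 76], [-45, 76], [-44, 76], [-41, 81], [-39, 83], [-38, 83], [-37, 81], [-37, 84], [-34, 84], [-34, 84], [-32, 83], [-30, 81], [-30, 83], [-28, 82], [-28, 82], [-26, 81], [0, 98], [1, 127], [1, 98], [1, 102], [1, 114], [1, 128], [4, 110], [6, 110], [6, 109], [8, 107], [9, 110], [10, 110], [10, 109], [13, 111], [13, 111], [14, 106], [15, 111], [17, 106], [17, 108], [18, 105], [19, 108], [19, 107], [20, 101], [21, 107], [22, 106], [23, 108], [25, 108], [25, 107], [26, 105], [28, 101], [28, 69], [28, 87], [29, 52], [29, 91], [29, 73], [29, 56], [29, 91], [56, 44]]
0.035 [[-51, 76], [-51, 77], [-49, 78], [-49, 75], [-47, 77], [-46, 78], [-44, 75], [-43, 80], [-41, 83], [-39, 83], [-38, 84], [0, 102], [0, 103], [1, 119], [1, 106], [3, 108], [4, 108], [6, 109], [8, 109], [8, 112], [10, 109], [12, 109], [12, 108], [14, 107], [14, 108], [16, 107], [18, 107], [18, 108], [20, 104], [20, 104], [22, 105], [23, 106], [25, 104], [27, 104], [27, 106], [28, 63], [28, 67], [28, 102], [29, 67], [29, 45], [29, 86], [29, 89], [48, 42], [52, 41], [55, 41], [59, 42]]
0.065 [[-51, 76], [0, 115], [1, 118], [4, 110], [5, 108], [6, 111], [8, 110], [8, 111], [10, 108], [10, 108], [12, 107], [13, 111], [14, 109], [16, 108], [18, 107], [19, 107], [27, 102]]
```

View pics/w3.png

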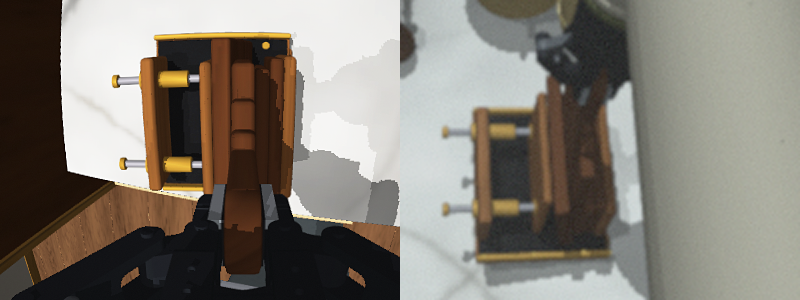

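The wrist crop (left) shows the large board (columns 212–230) and the plate (203–212) pushed back together, with the paddle (232–255) now over the gap. The small boards (262–295) still stand against the cheek. Now I ease it down.

To row units: 0.02 m / 0.6 = 0.0333, 0.016 m / 0.6 = 0.0267.

>>> move_arm(plan=[{"delta_pos": [0, 0, 0.0067], "turn": [0, 0, 0], "fingers": 1}, {"delta_pos": [0, 0, 0.0133], "turn": [0, 0, 0], "fingers": 1}, {"delta_pos": [0, 0, 0.02], "turn": [0, 0, 0], "fingers": 1}, {"delta_pos": [0, 0, 0.0267], "turn": [0, 0, 0], "fingers": 1}, {"delta_pos": [0, 0, 0.0333], "turn": [0, 0, 0], "fingers": 1}])

```text
clock: 6.85
position: [0.4545, 0.0478, 0.2397]
ee_rot: [0.994, 0.036, -0.003, -0.103]
ft_force: [0.9, -10.4, 6.2]
grip_width: 0.153
grasp_force: 61.7
```

```bash
python3 -c "from h import *; pad()"
```

```text
paddle bed pose mm [ 3.1 -6.8 70.6] rot [-0.21 -0.14 -0.09] F bed [ 0.1 -8.9  8.2] grip 0.15348296078588827 t 6.85
```

To row units: 0.019 m / 0.6 = 0.0317, 0.003 m / 0.6 = 0.005.

>>> move_arm(plan=[{"delta_pos": [0, -0.0033, 0.005], "turn": [0, 0, 0], "fingers": 1}, {"delta_pos": [0, -0.0033, 0.0117], "turn": [0, 0, 0], "fingers": 1}, {"delta_pos": [0, -0.0033, 0.0183], "turn": [0, 0, 0], "fingers": 1}, {"delta_pos": [0, -0.0033, 0.025], "turn": [0, 0, 0], "fingers": 1}, {"delta_pos": [0, -0.0033, 0.0317], "turn": [0, 0, 0], "fingers": 1}])

```text
clock: 7.48
position: [0.4548, 0.0524, 0.2222]
ee_rot: [0.994, 0.036, -0.002, -0.102]
ft_force: [0.4, -16.4, 10.6]
grip_width: 0.157
grasp_force: 63.3
```

```bash
python3 -c "from h import *; pad()"
```

```text
paddle bed pose mm [ 4.  -6.3 52.5] rot [-0.33 -0.24 -0.12] F bed [ -0.9 -13.8  13.7] grip 0.15748379511440241 t 7.475
```

To row units: -0.007 m / 0.6 = -0.0117, -0.004 m / 0.6 = -0.0067.

>>> move_arm(plan=[{"delta_pos": [-0.0017, 0, -0.0033], "turn": [0, 0, 0], "fingers": 1}, {"delta_pos": [-0.0017, -0.0033, -0.0067], "turn": [0, 0, 0], "fingers": 1}, {"delta_pos": [-0.0017, -0.0083, -0.0083], "turn": [0, 0, 0], "fingers": 1}, {"delta_pos": [-0.0017, -0.0117, -0.01], "turn": [0, 0, 0], "fingers": 1}, {"delta_pos": [-0.0017, -0.0117, -0.01], "turn": [0, 0, 0], "fingers": 1}])

```text
clock: 8.1
position: [0.4512, 0.0617, 0.2277]
ee_rot: [0.994, 0.037, -0.005, -0.104]
ft_force: [-0.6, -5.5, -5.4]
grip_width: 0.159
grasp_force: 61.4
```

```bash
python3 - <<'E'
from h import *
pad(); B=top("pics/w4.png",0)
for x in(-.07,-.035,.035,.065):
    k=(abs(B[...,0]-x)<.004)&(B[...,2]>.04)&(B[...,2]<.13)&(abs(B[...,1])<.06); q=B[k]; q=q[np.argsort(q[:,1])]; print(x,(q[:,1:]*1000).round().astype(int).tolist()[::3])
E
```

```text
paddle bed pose mm [ 0.3  5.  56. ] rot [0.   0.09 0.01] F bed [-1.  -6.4 -4.1] grip 0.15895001948973986 t 8.1
-0.07 [[-51, 61], [-50, 57], [-48, 51], [-47, 46], [-46, 76], [-44, 71], [-44, 64], [13, 108], [13, 109], [15, 111], [17, 109], [17, 110], [19, 110], [21, 111], [23, 107], [23, 111], [25, 109], [27, 106], [27, 90], [27, 58], [27, 90], [27, 76], [27, 75]]
-0.035 [[-53, 74], [-50, 78], [-49, 77], [-46, 77], [-44, 76], [-41, 81], [-38, 85], [-37, 84], [-35, 82], [-32, 83], [-30, 82], [-30, 86], [-28, 81], [-26, 84], [-24, 81], [-22, 82], [-19, 83], [-18, 77], [-18, 81], [-17, 68], [-17, 70], [11, 110], [11, 127], [11, 127], [13, 112], [15, 110], [17, 111], [19, 109], [19, 111], [21, 109], [23, 110], [25, 109], [26, 103], [27, 108], [29, 106], [31, 104], [33, 102], [33, 105], [35, 107], [37, 102], [37, 49], [37, 86], [37, 71], [37, 50], [39, 45]]
0.035 [[-51, 76], [-48, 78], [-46, 78], [-44, 79], [-41, 80], [-40, 85], [-38, 82], [-36, 85], [-34, 83], [-32, 83], [-30, 81], [-27, 80], [11, 113], [12, 109], [15, 111], [17, 111], [19, 108], [21, 108], [23, 110], [25, 109], [27, 106], [28, 104], [29, 105], [31, 107], [33, 108], [35, 105], [37, 77], [37, 40], [37, 100], [37, 102], [37, 64], [51, 45], [57, 41]]
0.065 [[-51, 76], [37, 71]]
```

View pics/w4.png

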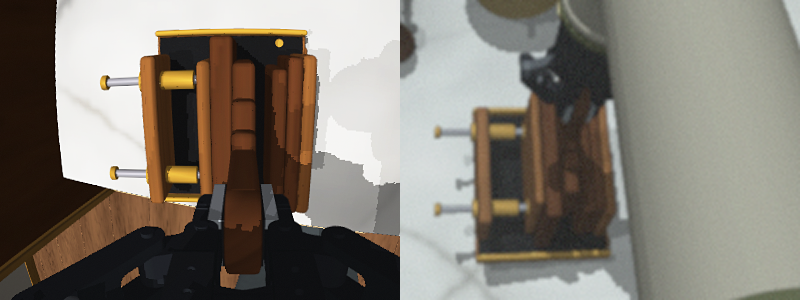

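The wrist crop (left) shows a clear gap at columns 257–270 between the paddle (232–257) and the small boards (272–318). The large board (210–232) is flat against the plate; the side depth puts it upright at bed y 11–27 mm. The way down is free.

To row units: 0.029 m / 0.6 = 0.0483, 0.023 m / 0.6 = 0.0383.

>>> move_arm(plan=[{"delta_pos": [0, 0, 0.0083], "turn": [0, 0, 0], "fingers": 1}, {"delta_pos": [0, 0, 0.0183], "turn": [0, 0, 0], "fingers": 1}, {"delta_pos": [0, 0, 0.0283], "turn": [0, 0, 0], "fingers": 1}, {"delta_pos": [0, 0, 0.0383], "turn": [0, 0, 0], "fingers": 1}, {"delta_pos": [0, 0, 0.0483], "turn": [0, 0, 0], "fingers": 1}])

```text
clock: 8.82
position: [0.4518, 0.0674, 0.2002]
ee_rot: [0.994, 0.037, -0.003, -0.104]
ft_force: [0.3, -7.0, 0.6]
grip_width: 0.156
grasp_force: 62.4
```

```bash
python3 -c "from h import *; pad()"
```

```text
paddle bed pose mm [ 1.8  4.7 27.8] rot [-0.   -0.07 -0.01] F bed [-0.2 -6.7  2. ] grip 0.15645246885569164 t 8.825
```

Low forces; on down to about 7 mm above the bed.

To row units: 0.021 m / 0.6 = 0.035, 0.017 m / 0.6 = 0.0283.

>>> move_arm(plan=[{"delta_pos": [0, 0, 0.0083], "turn": [0, 0, 0], "fingers": 1}, {"delta_pos": [0, 0, 0.0183], "turn": [0, 0, 0], "fingers": 1}, {"delta_pos": [0, 0, 0.0283], "turn": [0, 0, 0], "fingers": 1}, {"delta_pos": [0, 0, 0.035], "turn": [0, 0, 0], "fingers": 1}, {"delta_pos": [0, 0, 0.035], "turn": [0, 0, 0], "fingers": 1}])

```text
clock: 9.45
position: [0.4514, 0.0717, 0.1792]
ee_rot: [0.994, 0.037, -0.004, -0.105]
ft_force: [2.7, -5.1, -4.9]
grip_width: 0.155
grasp_force: 61.2
```

To row units: 0.012 m / 0.6 = 0.02, 0.01 m / 0.6 = 0.0167.

>>> move_arm(plan=[{"delta_pos": [0, 0.0033, 0], "turn": [0, 0, 0], "fingers": 1}, {"delta_pos": [0, 0.0083, 0], "turn": [0, 0, 0], "fingers": 1}, {"delta_pos": [0, 0.0133, 0], "turn": [0, 0, 0], "fingers": 1}, {"delta_pos": [0, 0.0167, 0], "turn": [0, 0, 0], "fingers": 1}, {"delta_pos": [0, 0.02, 0], "turn": [0, 0, 0], "fingers": 1}, {"delta_pos": [0, 0.02, 0], "turn": [0, 0, 0], "fingers": 1}])

```text
clock: 10.2
position: [0.4515, 0.0603, 0.1764]
ee_rot: [0.994, 0.037, -0.004, -0.105]
ft_force: [-0.5, -0.6, -3.1]
grip_width: 0.154
grasp_force: 61.6
```

```bash
python3 -c "from h import *; pad()"
```

```text
paddle bed pose mm [ 0.5 -7.   6. ] rot [ 0.03  0.07 -0.01] F bed [-0.6 -1.2 -3. ] grip 0.15357767061028443 t 10.2
```

To row units: 0.002 m / 0.6 = 0.0033, 0.001 m / 0.6 = 0.0017.

>>> move_arm(plan=[{"delta_pos": [0, 0.0017, 0], "turn": [0, 0, 0], "fingers": 1}, {"delta_pos": [0, 0.0033, 0], "turn": [0, 0, 0], "fingers": 1}, {"delta_pos": [0, 0.0033, 0], "turn": [0, 0, 0], "fingers": 1}])

```text
clock: 10.58
position: [0.4516, 0.0583, 0.176]
ee_rot: [0.994, 0.037, -0.004, -0.105]
ft_force: [0.2, -0.5, -2.7]
grip_width: 0.161
grasp_force: 61.6
```

```bash
python3 - <<'E'
from h import *
pad(); B=top("pics/w5.png",0)
for x in(-.07,-.035,.035,.065):
    k=(abs(B[...,0]-x)<.004)&(B[...,2]>.04)&(B[...,2]<.13)&(abs(B[...,1])<.06); q=B[k]; q=q[np.argsort(q[:,1])]; print(x,(q[:,1:]*1000).round().astype(int).tolist()[::3])
E
```

```text
paddle bed pose mm [ 0.5 -9.   6. ] rot [0.02 0.06 0.  ] F bed [ 0.1 -1.1 -2.5] grip 0.16087739710670496 t 10.575
-0.07 [[-52, 68], [-49, 57], [-48, 52], [-47, 69], [-46, 75], [-45, 68], [-44, 76], [-43, 69], [13, 108], [15, 108], [17, 109], [18, 113], [21, 109], [21, 113], [23, 112], [25, 108], [26, 54], [27, 105], [27, 71], [27, 73], [27, 75], [27, 90]]
-0.035 [[-51, 77], [-49, 75], [-47, 78], [-46, 77], [-44, 77], [-41, 81], [-38, 83], [-36, 85], [-34, 85], [-32, 85], [-30, 85], [-28, 80], [-26, 83], [-24, 82], [-21, 84], [-20, 81], [-14, 99], [-12, 100], [-10, 99], [-10, 100], [-8, 98], [-6, 98], [-4, 99], [-3, 100], [-3, 61], [-3, 63], [-3, 76], [-2, 79], [-2, 94], [-2, 53], [13, 110], [15, 110], [17, 109], [19, 109], [19, 110], [21, 111], [23, 111], [23, 112], [25, 112], [27, 108], [28, 104], [30, 105], [31, 105], [33, 107], [35, 102], [35, 105], [36, 83], [36, 101], [37, 47], [37, 50], [37, 104], [39, 44]]
0.035 [[-3, 50], [-2, 52], [-2, 68], [26, 101], [29, 105], [32, 108], [33, 107], [35, 104], [36, 75], [36, 77], [37, 98], [37, 61], [51, 44], [53, 47], [59, 40]]
0.065 []
```

View pics/w5.png

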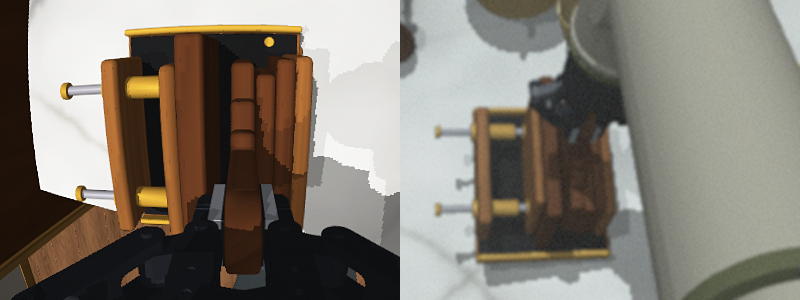

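The wrist crop (left) shows the paddle (232–257) beside small_b (257–275). The large board (175–207) stayed back with the plate, about 13 mm off, held by the grippy bed. I'll set the paddle down, release it leaning on small_b, then nudge the plate forward to help the spring close the gap.

To row units: 0.006 m / 0.6 = 0.01, 0.005 m / 0.6 = 0.0083.

>>> move_arm(plan=[{"delta_pos": [0, 0, 0.0033], "turn": [0, 0, 0], "fingers": 1}, {"delta_pos": [0, 0, 0.0067], "turn": [0, 0, 0], "fingers": 1}, {"delta_pos": [0, 0, 0.0083], "turn": [0, 0, 0], "fingers": 1}, {"delta_pos": [0, 0, 0.01], "turn": [0, 0, 0], "fingers": 1}])

```text
clock: 11.18
position: [0.4517, 0.0595, 0.171]
ee_rot: [0.994, 0.037, -0.004, -0.104]
ft_force: [-7.1, -4.6, 17.2]
grip_width: 0.158
grasp_force: 64.4
```

```bash
python3 -c "from h import *; pad()"
```

```text
paddle bed pose mm [ 0.8 -9.   0.9] rot [0.   0.05 0.01] F bed [-7.4 -0.4 17.6] grip 0.15812932210832092 t 11.175
```

To row units: -0.11 m / 0.6 = -0.1833, -0.05 m / 0.6 = -0.0833.

>>> move_arm(plan=[{"delta_pos": [0, 0, -0.0017], "turn": [0, 0, 0], "fingers": 1}, {"delta_pos": [0, 0, -0.0017], "turn": [0, 0, 0], "fingers": 0.8}, {"delta_pos": [0, 0, -0.0017], "turn": [0, 0, 0], "fingers": 0.6}, {"delta_pos": [0, 0, -0.0017], "turn": [0, 0, 0], "fingers": 0.5}, {"delta_pos": [0, 0, -0.0017], "turn": [0, 0, 0], "fingers": 0.5}, {"delta_pos": [0, 0, -0.0333], "turn": [0, 0, 0], "fingers": 0.5}, {"delta_pos": [0, 0, -0.0833], "turn": [0, 0, 0], "fingers": 0.5}, {"delta_pos": [0, 0, -0.15], "turn": [0, 0, 0], "fingers": 0.5}, {"delta_pos": [0, 0, -0.1833], "turn": [0, 0, 0], "fingers": 0.5}, {"delta_pos": [0, 0, -0.1833], "turn": [0, 0, 0], "fingers": 0.5}], force=20)

```text
clock: 12.42
position: [0.454, 0.0366, 0.2788]
ee_rot: [0.994, 0.037, -0.003, -0.104]
ft_force: [-0.1, -0.4, 0.0]
grip_width: 0.498
grasp_force: 0.0
```

```bash
python3 - <<'E'
from h import *
pad(); B=top("pics/w6.png",0)
for x in(-.07,-.035,.035,.065):
    k=(abs(B[...,0]-x)<.004)&(B[...,2]>.04)&(B[...,2]<.18)&(abs(B[...,1])<.06); q=B[k]; q=q[np.argsort(q[:,1])]; print(x,(q[:,1:]*1000).round().astype(int).tolist()[::3])
E
```

```text
paddle bed pose mm [  1.7  -9.1 111.1] rot [-0.02 -0.08  0.01] F bed [-0.1 -0.4  0.1] grip 0.4978356631932071 t 12.425
-0.07 [[-52, 69], [-50, 44], [-48, 52], [-47, 67], [-46, 53], [-45, 46], [-44, 64], [-42, 49], [13, 110], [15, 109], [17, 110], [19, 111], [21, 108], [23, 108], [25, 109], [25, 110], [27, 104], [27, 106], [27, 73], [27, 59], [27, 75]]
-0.035 [[-52, 74], [-51, 78], [-48, 78], [-46, 77], [-44, 79], [-41, 82], [-38, 85], [-37, 82], [-35, 82], [-34, 84], [-32, 83], [-31, 79], [-30, 81], [-28, 82], [-26, 82], [-23, 84], [-21, 85], [-19, 81], [-15, 92], [-13, 92], [-13, 93], [-11, 93], [-9, 93], [-7, 93], [-6, 96], [-4, 94], [-4, 72], [-3, 87], [-3, 58], [-3, 73], [-3, 91], [-3, 50], [13, 110], [15, 110], [16, 106], [17, 110], [19, 110], [21, 110], [23, 111], [24, 113], [25, 112], [26, 103], [29, 105], [31, 104], [33, 105], [35, 103], [36, 99], [37, 84], [37, 46], [37, 68], [37, 88], [37, 91]]
0.035 [[-51, 74], [-51, 78], [-48, 80], [-46, 77], [-44, 77], [-41, 83], [-38, 86], [-12, 93], [-10, 95], [-6, 92], [-4, 74], [-4, 74], [-4, 90], [-3, 93], [-3, 65], [-3, 93], [12, 107], [14, 107], [16, 110], [18, 109], [20, 109], [21, 111], [23, 113], [25, 110], [28, 104], [31, 105], [33, 107], [33, 107], [35, 103], [36, 95], [36, 97], [37, 77], [37, 101], [48, 40], [51, 45], [55, 40], [58, 48]]
0.065 [[-51, 77], [-49, 78], [-44, 78], [-39, 82], [-36, 83], [-31, 84], [-9, 81], [12, 109], [14, 108], [17, 111], [19, 110], [21, 110], [23, 109], [24, 110], [25, 109], [26, 100], [36, 102]]
```

View pics/w6.png

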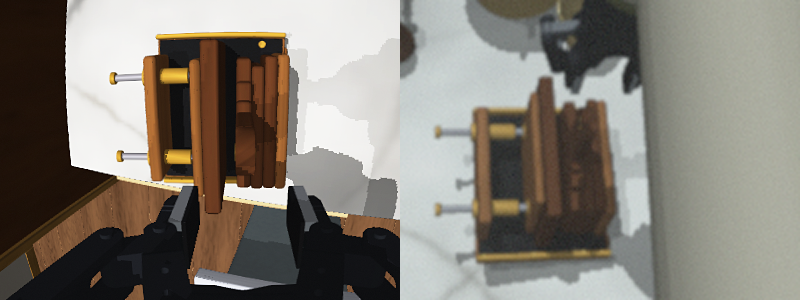

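The wrist crop (left) shows the paddle released and upright (232–252) beside the small boards (252–288), with a gap to the large board (197–220). Depth puts the paddle face at bed y −3 mm and its body top at 93 mm, so the foot is on the bed. Next I push the plate from behind with closed fingers.

```bash
cat >> h.py <<'E'
def tb(y,z,lean,x=0): return tool_of(Rb@Ro.from_euler('x',lean,degrees=True).as_matrix(), BO+Rb@np.array([x,y,z]),0)
def tcp():
    o=get_obs(); print("tcp bed mm",((o["position"]-BO)@Rb*1000).round(1),"F bed",(o["ft_force"]@Rb).round(1),"t",o["clock"])
E
python3 - <<'E'
from h import *
tcp(); delta(tb(.065,.22,-22)); delta(tb(.065,.087,-22))
T=tb(.065,.22,-22); delta(tb(.065,.087,-22),T[1],T[0]); delta(tb(.055,.087,-22),T[1],T[0])
E
```

```text
tcp bed mm [  0.5  -9.  248.2] F bed [ 0.2 -0.4 -0.9] t 12.525
dpos [-0.0005 -0.074   0.0282] turn [-0.384  0.002  0.   ] target [0.4467 0.115  0.2647]
dpos [-0.0002 -0.074   0.1612] turn [-0.384  0.002  0.   ] target [0.4446 0.1426 0.1346]
dpos [-0.     -0.0498  0.1233] turn [0. 0. 0.] target [0.4446 0.1426 0.1346]
dpos [-0.     -0.0406  0.1271] turn [0. 0. 0.] target [0.4453 0.1328 0.1325]
```

To row units: 0.161 m / 0.6 = 0.2683, -0.074 m / 0.6 = -0.1233, -0.384 rad / 1.5708 = -0.2445.

>>> move_arm(plan=[{"delta_pos": [0, -0.0333, -0.0083], "turn": [-0.0509, 0, 0], "fingers": 0.6}, {"delta_pos": [0, -0.075, 0], "turn": [-0.1146, 0, 0], "fingers": 1}, {"delta_pos": [0, -0.1083, 0.0167], "turn": [-0.1783, 0, 0], "fingers": 1}, {"delta_pos": [0, -0.1233, 0.0333], "turn": [-0.2228, 0, 0], "fingers": 1}, {"delta_pos": [0, -0.1233, 0.0467], "turn": [-0.2445, 0, 0], "fingers": 1}, {"delta_pos": [0, -0.1233, 0.0467], "turn": [-0.2445, 0, 0], "fingers": 1}, {"delta_pos": [0, -0.1233, 0.1], "turn": [-0.2445, 0, 0], "fingers": 1}, {"delta_pos": [0, -0.1233, 0.1667], "turn": [-0.2445, 0, 0], "fingers": 1}, {"delta_pos": [0, -0.1233, 0.2333], "turn": [-0.2445, 0, 0], "fingers": 1}, {"delta_pos": [0, -0.1233, 0.2683], "turn": [-0.2445, 0, 0], "fingers": 1}, {"delta_pos": [0, -0.1233, 0.2683], "turn": [-0.2445, 0, 0], "fingers": 1}])

```text
clock: 13.9
position: [0.4447, 0.1421, 0.1349]
ee_rot: [0.996, 0.038, 0.002, 0.087]
ft_force: [0.5, -0.2, -0.6]
grip_width: 0.003
grasp_force: 0.0
```

```bash
python3 - <<'E'
from h import *
tcp(); top("pics/w7.png",0)
E
```

```text
tcp bed mm [ 0.1 64.6 87.4] F bed [ 0.4 -0.3 -0.5] t 13.9
```

View pics/w7.png

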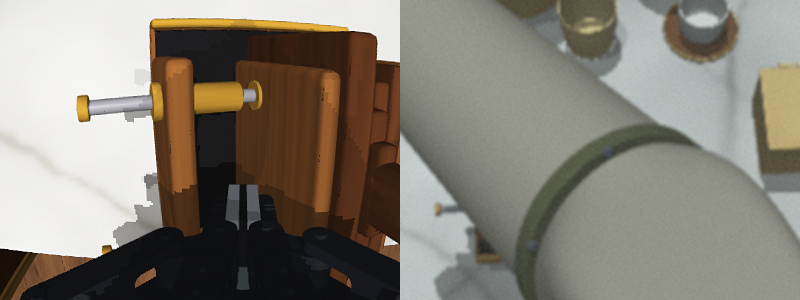

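The wrist crop (left) shows the closed fingers (228–260, row 200) inside the rack behind the plate (237–340), clear of the rods.

To row units: 0.0139 m / 0.6 = 0.0232, 0.0111 m / 0.6 = 0.0185.

>>> move_arm(plan=[{"delta_pos": [0, 0.0047, 0.0018], "turn": [0, 0, 0], "fingers": 1}, {"delta_pos": [0, 0.0093, 0.0038], "turn": [0, 0, 0], "fingers": 1}, {"delta_pos": [0, 0.0138, 0.0057], "turn": [0, 0, 0], "fingers": 1}, {"delta_pos": [0, 0.0185, 0.0075], "turn": [0, 0, 0], "fingers": 1}, {"delta_pos": [0, 0.0232, 0.0093], "turn": [0, 0, 0], "fingers": 1}])

```text
clock: 14.62
position: [0.4463, 0.1276, 0.1325]
ee_rot: [0.996, 0.037, 0.003, 0.087]
ft_force: [0.1, -0.2, -0.2]
grip_width: -0.001
grasp_force: 0.5
```

```bash
python3 -c "from h import *; tcp()"
```

```text
tcp bed mm [ 0.6 49.8 88.1] F bed [ 0.1 -0.2 -0.2] t 14.625
```

To row units: 0.007 m / 0.6 = 0.0117, 0.001 m / 0.6 = 0.0017.

>>> move_arm(plan=[{"delta_pos": [0, 0.0038, 0.0017], "turn": [0, 0, 0], "fingers": 1}, {"delta_pos": [0, 0.0077, 0.0032], "turn": [0, 0, 0], "fingers": 1}, {"delta_pos": [0, 0.0117, 0.0047], "turn": [0, 0, 0], "fingers": 1}])

```text
clock: 15.0
position: [0.4469, 0.1203, 0.1309]
ee_rot: [0.996, 0.037, 0.003, 0.087]
ft_force: [0.4, 0.6, 0.2]
grip_width: 0.002
grasp_force: 0.0
```

```bash
python3 -c "from h import *; tcp()"
```

```text
tcp bed mm [ 0.6 42.3 88. ] F bed [0.4 0.6 0.1] t 15.0
```

```bash
cat >> h.py <<'E'
def wcloud():
    o=get_obs(); c=camera("wrist"); z=c["range_z"]; v,u=np.indices(z.shape)
    a=np.stack([u-c["cx"],v-c["cy"]],-1); r=np.linalg.norm(a,axis=-1)+1e-9; th=r/c["fx"]
    P=np.dstack([a*(np.tan(th)/r*z)[...,None],z]); P[(z<=0)|(th>1.3)]=np.nan
    M=c["tool_from_camera"]; P=P@M[:3,:3].T+M[:3,3]
    W=P@Ro.from_quat(o["ee_rot"]).as_matrix().T+o["position"]
    return (W-BO)@Rb
def prof(B,xs=(-.055,-.035,.0,.035,.055,.072),zl=.03):
    for x in xs:
        k=(abs(B[...,0]-x)<.003)&(B[...,2]>zl)&(B[...,2]<.18)&(abs(B[...,1])<.06); q=B[k]
        H=[(i,int(np.nanmax(q[abs(q[:,1]-i/1000)<.001,2])*1000)) for i in range(-50,60,2) if (abs(q[:,1]-i/1000)<.001).any()]
        print(x,H)
E
python3 -c "
from h import *
tcp(); prof(wcloud())"
```

```text
tcp bed mm [ 0.6 42.3 88. ] F bed [0.4 0.6 0.1] t 15.0
-0.055 []
-0.035 [(-2, 109), (0, 110), (2, 111), (4, 111), (50, 39), (52, 42), (54, 42), (56, 42), (58, 43)]
0.0 [(-50, 77), (-48, 78), (-46, 78), (-16, 174), (-14, 175), (-12, 175), (-10, 175), (-8, 175), (-6, 175), (-4, 175), (-2, 176), (0, 173), (2, 111), (4, 111), (6, 111), (8, 111), (10, 111), (12, 111), (14, 110), (16, 106), (18, 107), (20, 107), (22, 107), (24, 106), (26, 163), (28, 164), (30, 165), (32, 166), (34, 169), (36, 178), (38, 175), (40, 139), (52, 114), (54, 126), (56, 118), (58, 137)]
0.035 [(-50, 78), (-48, 79), (-46, 79), (-44, 79), (-40, 84), (-38, 85), (-36, 85), (-34, 85), (-32, 85), (-30, 85), (-28, 85), (-2, 109), (0, 110), (2, 111), (4, 111), (6, 111), (8, 111), (10, 111), (12, 111), (14, 111), (16, 106), (18, 107), (20, 107), (22, 106), (24, 105)]
0.055 [(-50, 78), (-48, 79), (-46, 79), (-44, 79), (-40, 83), (-38, 84), (-36, 85), (-34, 85), (-32, 85), (-30, 85), (-28, 84), (-2, 109), (0, 111), (2, 111), (4, 111), (6, 111), (8, 111), (10, 111), (12, 111), (14, 110), (16, 106), (18, 107), (20, 107), (22, 106), (24, 106), (26, 48), (48, 45), (50, 47), (52, 46), (54, 46), (56, 47), (58, 46)]
0.072 [(-48, 76), (-46, 76), (-44, 73), (-42, 71), (-2, 110), (0, 110), (2, 111), (4, 111), (6, 111), (8, 111), (10, 112), (12, 111), (14, 111), (16, 66)]
```

The depth now shows the large board at bed y −2…15 mm and the plate at 15…25, closed on the paddle. One small firming push, then check.

To row units: 0.002 m / 0.6 = 0.0033, 0.001 m / 0.6 = 0.0017.

>>> move_arm(plan=[{"delta_pos": [0, 0.0017, 0.0007], "turn": [0, 0, 0], "fingers": 1}, {"delta_pos": [0, 0.0033, 0.0013], "turn": [0, 0, 0], "fingers": 1}])

```text
clock: 15.3
position: [0.447, 0.1184, 0.1306]
ee_rot: [0.996, 0.038, 0.003, 0.087]
ft_force: [0.1, 1.2, -0.1]
grip_width: -0.002
grasp_force: 0.0
```

```bash
python3 -c "
from h import *
tcp(); prof(wcloud(),(.035,.072))"
```

```text
tcp bed mm [ 0.6 40.4 88.1] F bed [ 0.1  1.1 -0.3] t 15.3
0.035 [(-50, 78), (-48, 79), (-46, 79), (-44, 79), (-40, 83), (-38, 84), (-36, 85), (-34, 85), (-32, 85), (-30, 85), (-28, 84), (-26, 82), (-2, 109), (0, 110), (2, 111), (4, 111), (6, 111), (8, 111), (10, 111), (12, 111), (14, 110), (16, 106), (18, 107), (20, 107), (22, 107), (24, 106), (54, 39)]
0.072 [(-48, 60), (-46, 61), (-44, 75), (-42, 71), (-2, 109), (0, 110), (2, 111), (4, 111), (6, 111), (8, 111), (10, 111), (12, 111), (14, 110)]
```

To row units: 0.002 m / 0.6 = 0.0033, 0.001 m / 0.6 = 0.0017.

>>> move_arm(plan=[{"delta_pos": [0, 0.0017, 0.0007], "turn": [0, 0, 0], "fingers": 1}, {"delta_pos": [0, 0.0033, 0.0013], "turn": [0, 0, 0], "fingers": 1}])

```text
clock: 15.6
position: [0.4472, 0.1162, 0.1301]
ee_rot: [0.996, 0.037, 0.003, 0.087]
ft_force: [0.3, -0.2, 0.0]
grip_width: -0.001
grasp_force: 0.0
```

```bash
python3 -c "
from h import *
tcp(); prof(wcloud(),(.035,.072))"
```

```text
tcp bed mm [ 0.6 38.2 88.1] F bed [ 0.3 -0.2  0.1] t 15.6
0.035 [(-50, 78), (-48, 79), (-46, 79), (-44, 79), (-40, 83), (-38, 84), (-36, 85), (-34, 85), (-32, 86), (-30, 85), (-28, 85), (-26, 82), (-2, 109), (0, 111), (2, 111), (4, 111), (6, 111), (8, 111), (10, 111), (12, 111), (14, 110), (16, 106), (18, 107), (20, 107), (22, 107), (24, 105)]
0.072 [(-48, 74), (-46, 74), (-44, 75), (-42, 65), (-2, 109), (0, 111), (2, 111), (4, 111), (6, 111), (8, 111), (10, 111), (12, 111), (14, 110)]
```

To row units: -0.2 m / 0.6 = -0.3333, -0.19 m / 0.6 = -0.3167, 0.38 rad / 1.5708 = 0.2419.

>>> move_arm(plan=[{"delta_pos": [0, -0.01, -0.0033], "turn": [0, 0, 0], "fingers": 1}, {"delta_pos": [0, -0.02, -0.0333], "turn": [0, 0, 0], "fingers": 1}, {"delta_pos": [0, -0.02, -0.1], "turn": [0, 0, 0], "fingers": 1}, {"delta_pos": [0, -0.02, -0.1833], "turn": [0, 0, 0], "fingers": 1}, {"delta_pos": [0, 0.0167, -0.2667], "turn": [0.0637, 0, 0], "fingers": 1}, {"delta_pos": [0, 0.0667, -0.3167], "turn": [0.1592, 0, 0], "fingers": 1}, {"delta_pos": [-0.05, 0.1333, -0.3333], "turn": [0.2419, 0, 0], "fingers": 1}, {"delta_pos": [-0.0833, 0.1667, -0.3333], "turn": [0.2419, 0, 0], "fingers": 1}, {"delta_pos": [-0.0833, 0.1667, -0.3333], "turn": [0.2419, 0, 0], "fingers": 1}])

```text
clock: 16.77
position: [0.402, 0.048, 0.346]
ee_rot: [0.994, 0.036, -0.003, -0.102]
ft_force: [0.1, 1.0, -0.1]
grip_width: -0.004
grasp_force: 0.0
```

```bash
python3 - <<'E'
from h import *
tcp(); B=wcloud(); prof(B,(-.06,-.045,0,.045,.06,.072))
for lo,hi in((.04,.09),(.115,.17)):
    k=(B[...,1]>-.02)&(B[...,1]<0)&(B[...,2]>lo)&(B[...,2]<hi); print("x ext",lo,np.nanmin(B[k][:,0]),np.nanmax(B[k][:,0]))
k=(abs(B[...,1]+.0095)<.005)&(abs(B[...,0])<.062)&(abs(B[...,0])>.03)&(B[...,2]>.07); print("paddle body top",np.nanmedian(B[k][:,2]))
# bystanders: compare top depth
d=pickle.load(open("c0.pkl","rb"))["top"]; c=camera("top"); P=cloud(d)
ch=(abs(c["range_z"]-d["range_z"])>.012)&(c["range_z"]>d["range_z"]+.012)&(P[...,2]<.25)
n,_,st,ce=cv2.connectedComponentsWithStats(ch.astype(np.uint8))
print([(st[i,4],P[int(ce[i][1]),int(ce[i][0])].round(3)) for i in range(1,n) if st[i,4]>15])
E
```

```text
tcp bed mm [-49.6  19.8 312.8] F bed [ 0.2  1.  -0.3] t 16.775
-0.06 [(-50, 79), (-48, 79), (-46, 79), (-44, 79), (-42, 78), (-40, 83), (-38, 85), (-36, 85), (-34, 84), (-32, 84), (-30, 85), (-28, 83), (-26, 83), (-24, 83), (-22, 83), (-20, 83), (-18, 82), (-16, 80), (-14, 82), (-12, 83), (-10, 82), (-8, 82), (-6, 83), (-4, 82), (-2, 110), (0, 111), (2, 111), (4, 111), (6, 111), (8, 111), (10, 111), (12, 111), (14, 108), (16, 106), (18, 106), (20, 106), (22, 106)]
-0.045 [(-50, 78), (-48, 79), (-46, 79), (-44, 79), (-42, 78), (-40, 84), (-38, 84), (-36, 85), (-34, 85), (-32, 85), (-30, 85), (-28, 82), (-26, 83), (-24, 82), (-22, 83), (-20, 83), (-18, 83), (-16, 81), (-14, 82), (-12, 83), (-10, 83), (-8, 83), (-6, 82), (-4, 83), (-2, 110), (0, 111), (2, 111), (4, 111), (6, 111), (8, 111), (10, 111), (12, 110), (14, 107), (16, 107), (18, 107), (20, 107), (22, 106), (24, 50), (26, 49), (28, 44), (30, 44), (32, 45), (34, 44), (36, 44), (38, 44), (40, 44), (42, 44), (44, 45), (46, 45), (48, 44), (50, 49), (52, 48), (54, 49), (56, 49), (58, 50)]
0 [(-50, 79), (-48, 79), (-46, 79), (-44, 79
[... 858 characters left out ...]
52, 49), (54, 49), (56, 49), (58, 50)]
0.06 [(-50, 78), (-48, 80), (-46, 80), (-44, 79), (-42, 79), (-40, 82), (-38, 85), (-36, 85), (-34, 84), (-32, 85), (-30, 85), (-28, 83), (-26, 80), (-24, 82), (-22, 83), (-20, 81), (-18, 80), (-16, 82), (-14, 83), (-12, 84), (-10, 84), (-8, 83), (-6, 84), (-4, 82), (-2, 110), (0, 111), (2, 111), (4, 111), (6, 112), (8, 111), (10, 111), (12, 110), (14, 105), (16, 106), (18, 107), (20, 107), (22, 106), (24, 103)]
0.072 [(-2, 109), (0, 111), (2, 111), (4, 111), (6, 112), (8, 111), (10, 111), (12, 111), (14, 100)]
x ext 0.04 -0.06381589870632758 0.06401649093160323
x ext 0.115 -0.015485463592570428 0.018856849310361846
paddle body top 0.3663899371490022
[]
```

```bash
python3 - <<'E'
from h import *
D=pickle.load(open("c0.pkl","rb"))
for n in D:
    d=D[n]; c=camera(n); P=cloud(d); Q=cloud(c); f=c["range_z"]-d["range_z"]
    print(n,"covered",((f<-.05)).mean().round(2))
    for lab,th in(("farther",f>.012),):
        k=(th&(P[...,2]<.25)&(P[...,2]>.01)).astype(np.uint8); m,_,st,ce=cv2.connectedComponentsWithStats(k)
        print([(st[i,4],ce[i].round(),np.median(P[_==i],0).round(2)) for i in range(1,m) if st[i,4]>15])
    for nm,(x,y) in dict(tumbler=(.63,.06),mill=(.61,.27),salt=(.6,-.23)).items():
        r=(np.hypot(P[...,0]-x,P[...,1]-y)<.08)&(P[...,2]>.02); r2=r&(f>-.05); print(nm,r.sum(),r2.sum(),"changed",(abs(f[r2])>.012).sum())
E
```

```text
side covered 0.23
[(np.int32(20), array([256., 237.]), array([0.48, 0.07, 0.14])), (np.int32(160), array([258., 283.]), array([0.38, 0.07, 0.14]))]
tumbler 900 195 changed 0
mill 716 715 changed 3
salt 1207 731 changed 0
top covered 0.23
[]
tumbler 2081 1909 changed 0
mill 906 902 changed 2
salt 1726 257 changed 0
```

Bystanders are unchanged, the boards stand flat in order, and the robot is clear, so I hand in.

```bash
python3 -c "
from h import *
print(hand_in())"
```

```text
the job is handed in; nothing more can be done
None
```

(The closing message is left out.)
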